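# Slide a specimen dish round the guide to the macro camera

## Task

Push the round dish that stands in the curved guide along its lane, round the bend and fully home against the stop at the lane's end, beside the macro camera. Keep it flat on the board all the way and leave it there; do not disturb the other dish or the rock.

Things in the scene. Friction and masses are not known exactly. Their poses are not given: they have to be found in the camera images.
- guide: Fixed L-shaped plywood board, 8 mm thick, rails 14 mm high. Origin: table level, at the bend's centre. In mm in its frame the lane (104 wide) has the centre line: along +y at x = -95, from the open end y = -150 to y = 0; arc of radius 95 about the origin to (0, 95); along +x at y = 95 to a stop, face at x = 121 (dish home at (75, 95)). A fixed camera, 135 high, stands outside near (130, 270).
- carrier: The dish to move: a grey solid round dish, 92 mm across and 20 mm high, with a banded agate slice fixed on top (74 mm across, 7 mm high, top at 27 mm). Loose on the board in the straight entry lane, 25 to 80 mm before the bend begins; about 0.2 kg. Origin: centre of its underside; z up. Too wide to grip; smooth plastic, slides easily on the board and rails (friction about 0.3).
- spare_dish: Bystander: an equal dish, 92 mm across, carrying three small stones (43 mm high in all), loose on the table outside the guide, within the inner side of the bend. Origin: centre of its underside. To be left alone.
- rock: Bystander: a pale rock lump about 68 mm across and 60 mm high, loose on the table outside the guide, within the inner side of the bend. Origin: centre of its underside. To be left alone.

How it is judged:
By the outcome, as a careful person would: the job done as asked, in the order asked, and still so for the second after the job is handed in, with the robot touching nothing.
It also fails if it takes over 42 s, if anything falls off the work surface, if the arm or the gripper's body presses on something with over 40 N, if the wrist force passes 120 N, or if a joint passes its speed limit or range.

## Robot

A 7-joint arm with a two-finger parallel gripper is mounted at the origin on the work surface. World frame = base frame: x ahead of the robot, y to its left, z up, the work surface at z = 0. Lengths are in m, angles in rad, forces in N, time in s.
With the tool pointing down it reaches from about 0.35 to 0.9 m from the base axis. Payload 7.2 kg.
Tool frame: the origin (TCP) lies at the very end of the fingers, on their centre line; the grasp point (between the pads) lies 19 mm behind it; z points along the fingers, x is the direction in which the jaws open and shut, and the axes are right-handed (so a half turn about z gives the same grasp; the last joint's range is limited). The gripper opens to 85 mm and grips with 20 to 120 N. Pads are 22 mm wide; open, the fingers measure 114 mm over their backs; the gripper's body (76 mm by 85 mm) begins 54 mm behind the grasp point. The pads swing forward as they close: fully open they stand 13 mm farther back than shut.
Start: joints at [1.201, 0.411, -0.013, 1.596, 0.006, 1.134, -0.082], TCP at [0.186, -0.597, 0.231] pointing down, gripper open.
Joint ranges: [-2.95, 2.95], [-0.29, 1.99], [-1.47, 1.44], [0.14, 2.54], [-1.03, 4.17], [0.13, 1.85], [-2.86, 2.86]. Speed limits (rad/s): [2.39, 2.39, 3.01, 3.01, 3.14, 3.14, 3.14].

## Interface

Orientations are given as a unit quaternion [w, x, y, z].
In Python, from workcell import arm gives the robot as it stands.
- The arm moves only by the tool play_rows, never from a script. Its arguments are lists of equal length, an entry for each row: "twist": the turn, a rotation vector about the tool's x, y, z in degrees, a list of three; "xyz": the shift along the tool's x, y, z in mm, a list of three; "grip": the finger opening in mm, from 0 to 85.4. A call has 1 to 5 rows; each row is the pose to reach, as a shift and turn from the pose commanded when the call began, along the tool's axes at that moment; what a row does not reach only later rows make up. A row lasts 1/10 s, in which the tool goes at most 50 mm and 8.59 degrees, less where a joint would pass 70% of its speed; a pose out of reach is approached as far as the arm can. A call with a gripper value outside its range is refused whole. The fingers move at their own pace and stop on an object; the grip force is fixed at half the most. Time passes only in rows, so rows that repeat a pose let the fingers close. It gives the time, the measured TCP pose, the force and the opening at its end, in the units of the state.
- arm.state(): the state, without advancing time (a new reading comes with each control period).
- arm.snapshot(name): name is "scene" or "top" or "wrist"; returns the picture (384x512x3 uint8, blue, green, red); there is no depth.
- arm.camera_params(name): a dict with "intrinsics" (3x3 intrinsics, pixels), "extrinsics" (4x4, takes a point from world to camera coordinates); the wrist camera has in their place "hand_eye" (4x4, takes a point from camera to tool coordinates, whose origin is the TCP and whose axes are the tool frame's). Camera axes: x right, y down, z forward; pixel columns grow to the right and rows downward; lengths in m; the calibration is good to about 2 mm. The wrist camera is an equidistant fisheye: a pixel r from the principal point sees the ray r / f radians off the axis. A picture is of the moment at which its call begins: read the wrist's pose just before it. camera_params takes no time and is no camera call.
- arm.close_job(): hands the job in, once; it reports no verdict.
The state is a dict: "time_s": time; "joint_positions": joint angles; "qvel": joint speeds; "tau": joint torques, N m; "eef_pos": TCP position; "tool_rot": TCP orientation; "ft_force": force on the tool from outside, world axes, zero at the start; "torque": the same for the moment, N m; "width": opening from 0.0 (shut) to 1.0 (fully open).
Only numpy, scipy, OpenCV 4.12 (cv2) and the standard library are available. Lean on these libraries where they do the work, as an engineer would, in place of code of your own. Each camera call takes 0.05 s, during which the arm holds its last target. There are 200 camera calls.

## Working session

There is one attempt and no reset: what is moved stays moved. The work goes in short steps, Python scripts to look and compute and a tool call to move; the robot and the scene stay as the last step left them, time stands still between calls to the robot, and variables do not carry over. Pictures are saved under pics/ and viewed, about 8 in all and at most 12, crops included, and the job is handed in when it is done.

Besides the shell and the picture viewer there is one more tool, called after "Emit:" by a JSON object that holds its "name" and its "arguments", one argument or row to a line. play_rows: Moves the arm, as the interface text tells. Its arguments: {"type":"object","properties":{"twist":{"type":"array"},"xyz":{"type":"array"},"grip":{"type":"array"}},"required":["twist","xyz","grip"]}

```bash
ls; mkdir -p pics; python3 - <<'E'
from workcell import arm
import cv2,numpy as np
np.set_printoptions(precision=4,suppress=True)
a=arm.snapshot("top");b=arm.snapshot("scene")
cv2.imwrite("pics/top0.png",a);cv2.imwrite("pics/scene0.png",b)
for n in("top","scene"):
  p=arm.camera_params(n);print(n,p["intrinsics"],p["extrinsics"])
print(arm.state())
E
```

```text
pics
top [[349.1117   0.     257.2075]
 [  0.     349.1117 188.3861]
 [  0.       0.       1.    ]] [[-0.009  -0.9993 -0.0373 -0.0241]
 [-0.9872  0.0148 -0.1589  0.6504]
 [ 0.1593  0.0353 -0.9866  0.6035]
 [ 0.      0.      0.      1.    ]]
scene [[355.4282   0.     251.9331]
 [  0.     355.4282 196.3979]
 [  0.       0.       1.    ]] [[ 0.4041  0.9147 -0.0068 -0.2409]
 [ 0.6693 -0.3007 -0.6794 -0.4325]
 [-0.6235  0.27   -0.7337  1.1116]
 [ 0.      0.      0.      1.    ]]
{'time_s': 0.1, 'joint_positions': array([ 1.2008,  0.4118, -0.0127,  1.597 ,  0.0056,  1.1343, -0.0822]), 'qvel': array([ 0.0023, -0.0014,  0.0013, -0.0013,  0.0013,  0.0002, -0.0001]), 'tau': array([  0.0032, -60.1825,   0.6847, -30.0088,   0.0141,   0.0065,
        -0.    ]), 'eef_pos': array([ 0.1856, -0.5963,  0.2306]), 'tool_rot': array([-0.0004,  0.8054, -0.5928, -0.0006]), 'ft_force': array([ 1.0485, -0.0529,  0.2731]), 'torque': array([ 0.0427, -0.0268, -0.0262]), 'width': 0.9987837540279485}
```

View pics/top0.png

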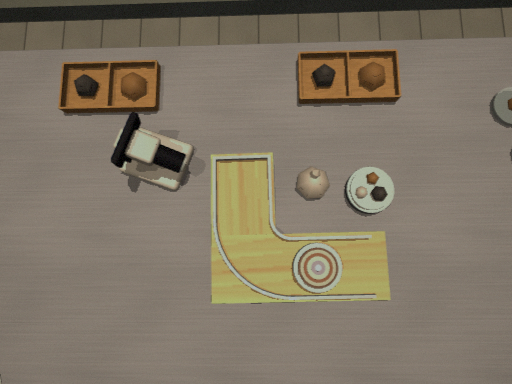

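View pics/scene0.png

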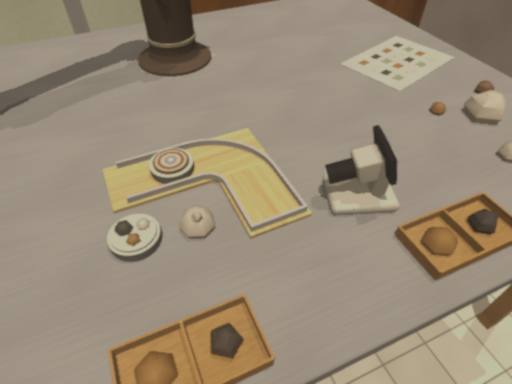

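The top view shows the L guide with its open end at the right (~(385,268)). The dish is at (318,267), the bend is lower left, and the stop is at the top (~(243,157)). The rock (313,183) and spare dish (370,190) sit on the inner side, and the camera is at (155,160). Next I'll measure the guide pose and the dish.

```bash
cat > h.py <<'E'
import cv2,numpy as np
from workcell import arm
np.set_printoptions(precision=4,suppress=True)
def ray(name,uv,z):
    p=arm.camera_params(name);K=p["intrinsics"];E=p["extrinsics"];R,t=E[:3,:3],E[:3,3]
    uv=np.atleast_2d(np.float64(uv));d=np.c_[uv,np.ones(len(uv))]@np.linalg.inv(K).T@R
    c=-R.T@t;s=(z-c[2])/d[:,2];return (c+d*s[:,None])[:,:2]
E
python3 - <<'E'
from h import *
a=cv2.imread("pics/top0.png");hsv=cv2.cvtColor(a,cv2.COLOR_BGR2HSV)
m=cv2.inRange(hsv,(20,90,60),(36,255,255));m[:140]=0
m=cv2.morphologyEx(m,cv2.MORPH_CLOSE,np.ones((15,15)))
c=max(cv2.findContours(m,0,2)[0],key=cv2.contourArea)
ap=cv2.approxPolyDP(c,5,True)[:,0];print(np.c_[ap,ray("top",ap,.008)])
crop=a[140:315,200:400]
cv2.imwrite("pics/crop.png",cv2.resize(crop,None,fx=3.4,fy=3.4,interpolation=cv2.INTER_CUBIC))
E
```

```text
[[211.     155.       0.7276   0.0635]
 [212.     302.       0.4383   0.0581]
 [389.     299.       0.4427  -0.2764]
 [383.     231.       0.5697  -0.2736]
 [275.     234.       0.5661  -0.0644]
 [272.     153.       0.7295  -0.0611]]
```

View pics/crop.png

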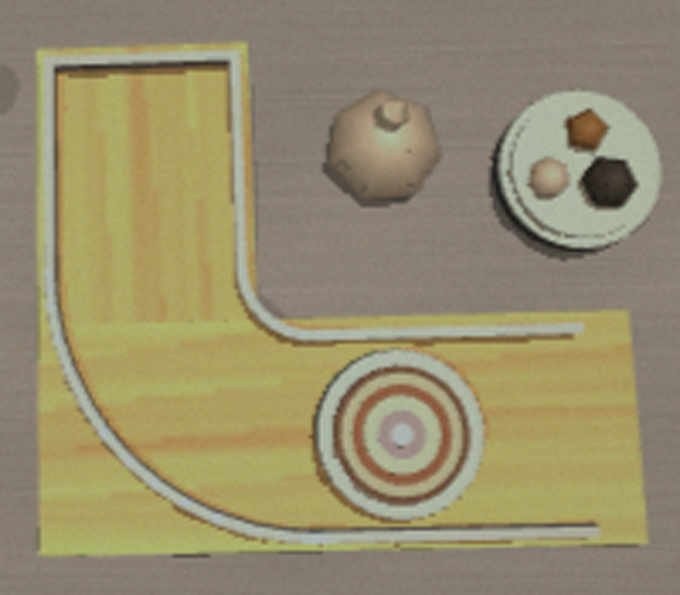

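The crop shows the rails clearly. The straight rails are at y≈534 and y≈332, the left and right rails at x≈48 and x≈239, and the stop at y≈62 (crop pixels). The dish top is centred at about (400,435).

```bash
python3 - <<'E'
from h import *
f=lambda P,z:ray("top",(np.float64(P)+.5)/3.4-.5+[200,140],z)
for n,P in dict(low=[(350,537),(595,532)],up=[(320,336),(580,328)],left=[(46,100),(52,270)],right=[(236,100),(243,260)],stop=[(60,66),(230,58)]).items():
    q=f(P,.022);d=q[1]-q[0];print(n,q.ravel(),np.degrees(np.arctan2(d[1],d[0])))
print("agate centre",f([(400,435)],.035))
a=cv2.imread("pics/scene0.png")
cv2.imwrite("pics/scenecrop.png",cv2.resize(a[120:250,90:320],None,fx=3.4,fy=3.4,interpolation=cv2.INTER_CUBIC))
E
```

```text
low [ 0.4479 -0.1134  0.45   -0.2461] -89.07679493053371
up [ 0.5568 -0.0999  0.5599 -0.2446] -88.80370293009238
left [0.6951 0.0564 0.5957 0.0519] -177.37634540621204
right [ 0.6932 -0.0547  0.6001 -0.0573] -178.37592312103675
stop [ 0.7154  0.0484  0.7183 -0.0515] -88.29102354835962
agate centre [[ 0.503  -0.1409]]
```

View pics/scenecrop.png

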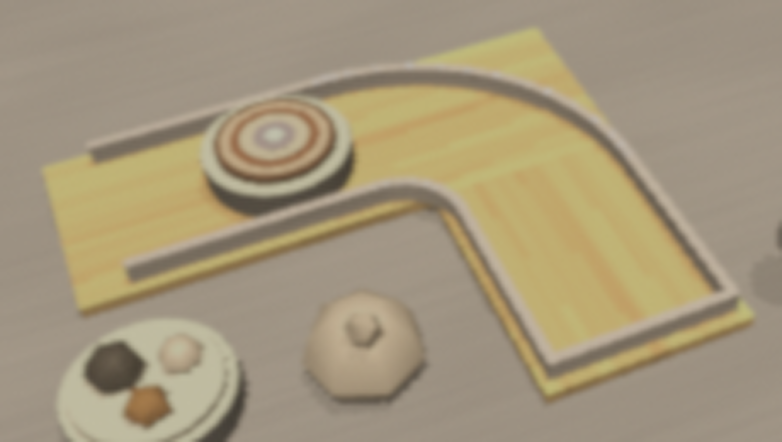

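The guide origin is at about (0.596, −0.097) with a yaw of about 1.5°. Lane centres agree within about 1–2 mm, and the dish is at guide (−94, −41). I'll push with two fingers open 30 mm, using them as a cradle behind the dish.

```bash
cat >> h.py <<'E'
from scipy.spatial.transform import Rotation as Ro
O=np.array([.5962,-.0973]);TH=1.5;G=Ro.from_euler('z',TH,degrees=True).as_matrix()[:2,:2]
def toolpose(s,lag=0,d=55,z=12):
    """dish centre at path length s mm (0 = bend start); tool d mm behind it, heading turned outward by lag deg"""
    L=95*np.pi/2
    if s<0: c,h=np.array([-95,s]),90
    elif s<L: f=s/95;c,h=95*np.array([-np.cos(f),np.sin(f)]),90-np.degrees(f)
    else: c,h=np.array([s-L,95.]),0
    h+=lag;r=np.radians(h);p=c-d*np.array([np.cos(r),np.sin(r)])
    return np.r_[O*1000+G@p,z],h+TH-90
def rows(targets):
    s=arm.state();q=s["tool_rot"];R=Ro.from_quat(np.r_[q[1:],q[0]]);p=s["eef_pos"]*1000
    for P,a in targets:
        T=Ro.from_euler('z',a,degrees=True)*Ro.from_euler('x',180,degrees=True)
        print("xyz",np.round(R.inv().apply(P-p),1),"twist",np.round((R.inv()*T).as_rotvec(degrees=True),1))
    print("t",s["time_s"],"p",p,"F",s["ft_force"],"w",s["width"]*85.4)
E
python3 - <<'E'
from h import *
rows([toolpose(-41,0,84,200),toolpose(-41,0,84,12)])
E
```

```text
xyz [-259.9 -414.9   30.9] twist [ -0.    0.1 -74.2]
xyz [-259.7 -414.9  218.9] twist [ -0.    0.1 -74.2]
t 0.1 p [ 185.6271 -596.3304  230.5517] F [ 1.0485 -0.0529  0.2731] w 85.29613259398681
```

Emit:
{"name": "play_rows", "arguments": {
  "twist": [
    [0,0,-7],
    [0,0,-14],
    [0,0,-22],
    [0,0,-30],
    [0,0,-38]
  ],
  "xyz": [
    [-20,-32,2],
    [-45,-72,5],
    [-70,-112,8],
    [-95,-152,11],
    [-120,-192,14]
  ],
  "grip": [30,30,30,30,30]
}}

```text
time_s: 0.6
eef_pos: [0.3342, -0.4234, 0.217]
tool_rot: [-0.0, 0.955, -0.296, -0.0]
ft_force: [1.0, 0.1, 0.3]
width: 0.353
```

```bash
python3 -c "
from h import *
rows([toolpose(-41,0,84,150),toolpose(-41,0,84,12)])"
```

```text
xyz [  28.4 -260.2   67. ] twist [ -0.    0.  -35.9]
xyz [  28.4 -260.2  205. ] twist [ -0.    0.  -35.9]
t 0.6 p [ 334.172  -423.4234  217.0041] F [1.0111 0.0729 0.3484] w 30.141311037969082
```

Emit:
{"name": "play_rows", "arguments": {
  "twist": [
    [0,0,-8],
    [0,0,-16],
    [0,0,-24],
    [0,0,-32],
    [0,0,-36]
  ],
  "xyz": [
    [6,-46,10],
    [12,-94,25],
    [18,-142,40],
    [24,-190,55],
    [28,-238,67]
  ],
  "grip": [30,30,30,30,30]
}}

```text
time_s: 1.1
eef_pos: [0.4916, -0.2452, 0.1498]
tool_rot: [-0.0, 1.0, 0.014, -0.0]
ft_force: [-0.3, -0.2, 0.3]
width: 0.351
```

```bash
python3 -c "
from h import *
rows([toolpose(-41,0,84,100),toolpose(-41,0,84,12)])"
```

```text
xyz [ 13.5 -20.1  49.7] twist [-0.   0.   0.1]
xyz [ 13.5 -20.1 137.7] twist [-0.   0.   0.1]
t 1.1 p [ 491.6081 -245.2306  149.75  ] F [-0.3121 -0.221   0.2611] w 29.9389502907513
```

Emit:
{"name": "play_rows", "arguments": {
  "twist": [
    [0,0,0],
    [0,0,0],
    [0,0,0],
    [0,0,0],
    [0,0,0]
  ],
  "xyz": [
    [14,-20,30],
    [14,-20,70],
    [14,-20,100],
    [14,-20,112],
    [14,-20,112]
  ],
  "grip": [30,30,30,30,30]
}}

```text
time_s: 1.6
eef_pos: [0.5033, -0.2259, 0.0371]
tool_rot: [-0.001, 1.0, 0.011, -0.002]
ft_force: [0.3, -0.3, -0.0]
width: 0.349
```

```bash
python3 - <<'E'
from h import *
rows([toolpose(-41,0,84,12)])
a=np.hstack([arm.snapshot("wrist")[:,50:450],cv2.resize(arm.snapshot("scene")[70:230,80:290],(400,384))]);cv2.imwrite("pics/w1.png",a)
E
```

```text
xyz [ 1.3 -1.1 25.1] twist [-0.1  0.2 -0.2]
t 1.6 p [ 503.3017 -225.8754   37.0942] F [ 0.3427 -0.3075 -0.0012] w 29.82359059295619
```

View pics/w1.png

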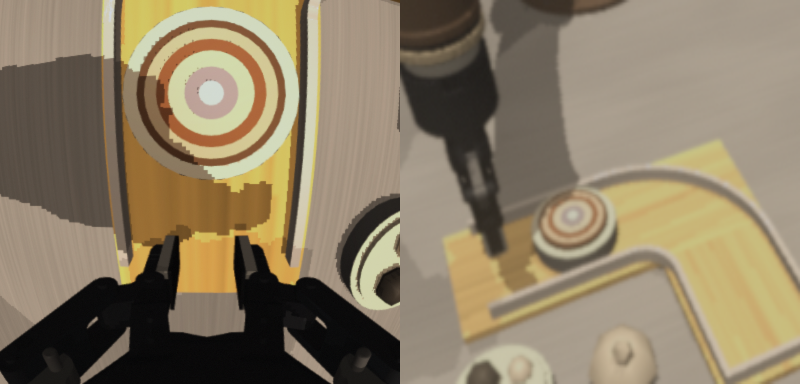

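The wrist view shows the fingers centred in the lane at (205,250) behind the dish (211,93), and nothing is in the way. I'll descend and start the push.

Emit:
{"name": "play_rows", "arguments": {
  "twist": [
    [0,0,0],
    [0,0,0],
    [0,0,0],
    [0,0,0],
    [0,0,0]
  ],
  "xyz": [
    [1,-1,12],
    [1,-1,22],
    [1,-1,24],
    [1,-12,24],
    [1,-24,24]
  ],
  "grip": [30,30,30,30,30]
}}

```text
time_s: 2.2
eef_pos: [0.505, -0.2015, 0.0147]
tool_rot: [-0.0, 1.0, 0.011, 0.0]
ft_force: [0.1, -0.4, 0.1]
width: 0.352
```

```bash
python3 -c "
from h import *
rows([toolpose(s) for s in (-34,-27,-20,-13,-6)])"
```

```text
xyz [ -1.1 -12.8   2.7] twist [-0.  -0.  -0.3]
xyz [ -1.1 -19.8   2.7] twist [-0.  -0.  -0.3]
xyz [ -1.2 -26.8   2.8] twist [-0.  -0.  -0.3]
xyz [ -1.2 -33.8   2.8] twist [-0.  -0.  -0.3]
xyz [ -1.2 -40.8   2.8] twist [-0.  -0.  -0.3]
t 2.2 p [ 504.9567 -201.5271   14.7463] F [ 0.1422 -0.3949  0.111 ] w 30.09954730833144
```

Emit:
{"name": "play_rows", "arguments": {
  "twist": [
    [0,0,0],
    [0,0,0],
    [0,0,0],
    [0,0,0],
    [0,0,0]
  ],
  "xyz": [
    [-1,-7,1],
    [-1,-14,1],
    [-1,-22,1],
    [-1,-31,1],
    [-1,-41,1]
  ],
  "grip": [30,30,30,30,30]
}}

```text
time_s: 2.7
eef_pos: [0.5031, -0.1607, 0.0138]
tool_rot: [0.0, 1.0, 0.011, 0.0]
ft_force: [-0.2, -1.2, 1.1]
width: 0.352
```

```bash
python3 - <<'E'
from h import *
rows([toolpose(s,min(6,max(0,s)*.2)) for s in (2,10,18,26,34)])
a=np.hstack([arm.snapshot("wrist")[:,50:450],cv2.resize(arm.snapshot("scene")[70:230,80:290],(400,384))]);cv2.imwrite("pics/w2.png",a)
E
```

```text
xyz [-1.1 -8.   1.8] twist [ 0.  -0.   0.6]
xyz [ -3.7 -16.1   1.8] twist [ 0.  -0.   3.8]
xyz [ -5.6 -24.3   1.8] twist [ 0. -0.  7.]
xyz [ -6.9 -32.5   1.8] twist [ 0.  -0.  10.3]
xyz [ -8.2 -41.    1.8] twist [ 0.  -0.  14.3]
t 2.7 p [ 503.1078 -160.7204   13.7677] F [-0.2429 -1.1778  1.0519] w 30.102514610263917
```

View pics/w2.png

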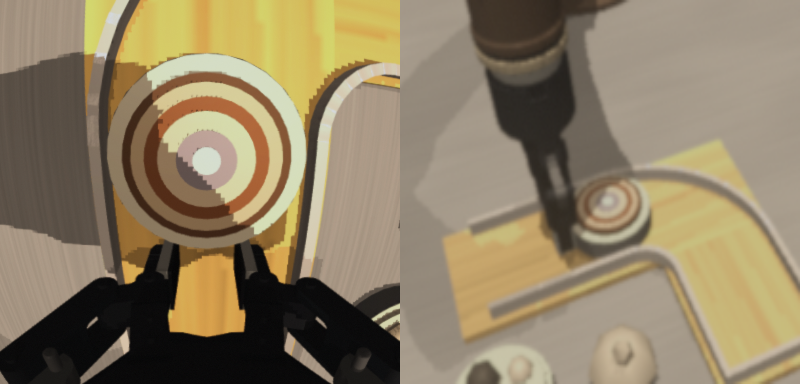

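The dish is seated in the cradle, with its centre at (207,158) ahead of both fingertips, and it lies flat. I'll carry on into the bend.

Emit:
{"name": "play_rows", "arguments": {
  "twist": [
    [0,0,1],
    [0,0,4],
    [0,0,7],
    [0,0,10.5],
    [0,0,14]
  ],
  "xyz": [
    [-1,-8,0],
    [-3,-16,0],
    [-5,-24,0],
    [-7,-32.5,0],
    [-8,-41,0]
  ],
  "grip": [30,30,30,30,30]
}}

```text
time_s: 3.3
eef_pos: [0.4937, -0.1202, 0.0136]
tool_rot: [0.0, 0.994, -0.113, -0.0]
ft_force: [0.4, -1.6, 0.7]
width: 0.347
```

```bash
python3 -c "
from h import *
rows([toolpose(s,6,55,13) for s in (42,50,58,66,74)])"
```

```text
xyz [-3.2 -8.5  0.6] twist [0.  0.  4.9]
xyz [ -6.  -16.8   0.6] twist [0.  0.  9.7]
xyz [ -8.  -25.4   0.6] twist [ 0.   0.  14.5]
xyz [ -9.3 -34.1   0.6] twist [ 0.   0.  19.4]
xyz [ -9.9 -42.9   0.6] twist [ 0.   0.  24.2]
t 3.3 p [ 493.6828 -120.2409   13.5933] F [ 0.3775 -1.6169  0.7064] w 29.65984559976995
```

Emit:
{"name": "play_rows", "arguments": {
  "twist": [
    [0,0,5],
    [0,0,10],
    [0,0,14.5],
    [0,0,19.5],
    [0,0,24]
  ],
  "xyz": [
    [-3,-8.5,0],
    [-6,-17,0],
    [-8,-25.5,0],
    [-9,-34,0],
    [-10,-43,0]
  ],
  "grip": [30,30,30,30,30]
}}

```text
time_s: 3.8
eef_pos: [0.4935, -0.076, 0.0136]
tool_rot: [0.0, 0.948, -0.317, -0.0]
ft_force: [-0.4, -0.6, 0.1]
width: 0.359
```

```bash
python3 - <<'E'
from h import *
rows([toolpose(s,6,55,13) for s in (82,90,98,106,114)])
a=np.hstack([arm.snapshot("wrist")[:,50:450],cv2.resize(arm.snapshot("scene")[70:230,80:290],(400,384))]);cv2.imwrite("pics/w3.png",a)
E
```

```text
xyz [-3.2 -8.1  0.6] twist [0. 0. 5.]
xyz [ -6.  -16.5   0.6] twist [0.  0.  9.8]
xyz [ -8.  -25.    0.6] twist [ 0.   0.  14.6]
xyz [ -9.3 -33.7   0.6] twist [ 0.   0.  19.4]
xyz [ -9.9 -42.5   0.6] twist [ 0.   0.  24.3]
t 3.8 p [493.5226 -76.0467  13.6045] F [-0.4428 -0.5881  0.0943] w 30.684051650536826
```

View pics/w3.png

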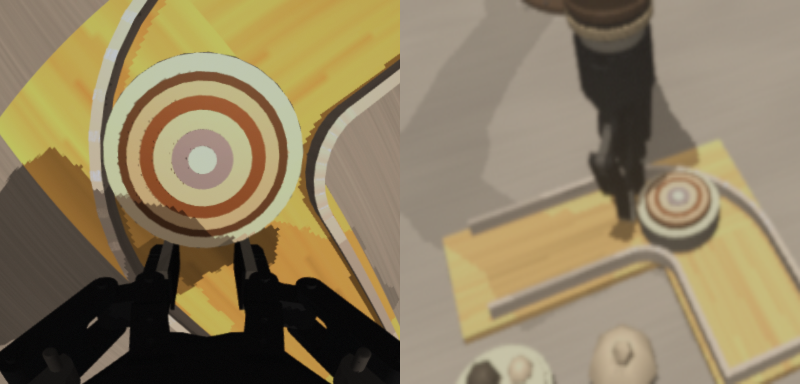

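The dish is halfway round the bend, centred at (202,158) in the cradle. It's near the outer rail and the forces are around 1 N.

Emit:
{"name": "play_rows", "arguments": {
  "twist": [
    [0,0,5],
    [0,0,10],
    [0,0,14.5],
    [0,0,19.5],
    [0,0,24]
  ],
  "xyz": [
    [-2.5,-8,0],
    [-5.5,-16.5,0],
    [-7.5,-25,0],
    [-9,-33.5,0],
    [-9.5,-42.5,0]
  ],
  "grip": [30,30,30,30,30]
}}

```text
time_s: 4.4
eef_pos: [0.5113, -0.0369, 0.0136]
tool_rot: [0.0, 0.862, -0.506, -0.0]
ft_force: [-0.9, -0.3, -0.0]
width: 0.349
```

```bash
python3 -c "
from h import *
rows([toolpose(s,6,55,13) for s in (122,130,138,146)]+[toolpose(154,3,55,13)])"
```

```text
xyz [-4.1 -8.5  0.5] twist [0.  0.  5.3]
xyz [ -6.8 -16.9   0.5] twist [ 0.  -0.  10.1]
xyz [ -8.8 -25.4   0.5] twist [ 0.  -0.  14.9]
xyz [-10.  -34.2   0.5] twist [ 0.  -0.  19.7]
xyz [-10.8 -43.1   0.5] twist [ 0.  -0.  24.7]
t 4.4 p [511.2938 -36.9206  13.5542] F [-0.8932 -0.3337 -0.0464] w 29.807101862853397
```

Emit:
{"name": "play_rows", "arguments": {
  "twist": [
    [0,0,5],
    [0,0,10],
    [0,0,15],
    [0,0,20],
    [0,0,25]
  ],
  "xyz": [
    [-3.5,-8.5,0],
    [-6.5,-17,0],
    [-8.5,-25.5,0],
    [-10,-34,0],
    [-10.5,-43,0]
  ],
  "grip": [30,30,30,30,30]
}}

```text
time_s: 4.9
eef_pos: [0.5437, -0.0067, 0.0135]
tool_rot: [0.0, 0.732, -0.681, -0.0]
ft_force: [-0.5, 0.1, -0.2]
width: 0.346
```

```bash
python3 - <<'E'
from h import *
rows([toolpose(s,0,55,13) for s in (162,171,180,189,198)])
a=np.hstack([arm.snapshot("wrist")[:,50:450],cv2.resize(arm.snapshot("scene")[90:250,120:330],(400,384))]);cv2.imwrite("pics/w4.png",a)
E
```

```text
xyz [-2.7 -8.   0.5] twist [ 0.1 -0.   2.7]
xyz [ -2.2 -17.    0.5] twist [ 0.1 -0.   2.7]
xyz [ -1.8 -26.    0.5] twist [ 0.1 -0.   2.7]
xyz [ -1.4 -35.    0.4] twist [ 0.1 -0.   2.7]
xyz [ -1.  -43.9   0.4] twist [ 0.1 -0.   2.7]
t 4.9 p [543.7313  -6.6743  13.4796] F [-0.4556  0.087  -0.2048] w 29.58445844656583
```

View pics/w4.png

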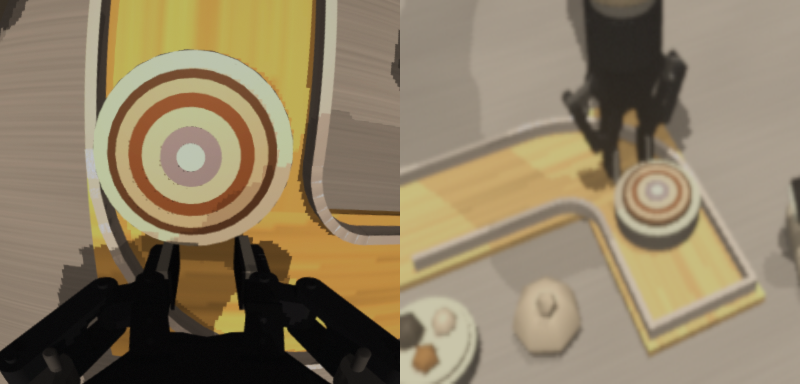

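The dish is out of the bend, with its centre at (190,156). It's resting on the outer rail and both fingers are still behind it. Next is the straight run to the stop.

Emit:
{"name": "play_rows", "arguments": {
  "twist": [
    [0,0,1],
    [0,0,2],
    [0,0,3],
    [0,0,3],
    [0,0,3]
  ],
  "xyz": [
    [-1,-8,0],
    [-2,-17,0],
    [-2,-26,0],
    [-1.5,-35,0],
    [-1,-44,0]
  ],
  "grip": [30,30,30,30,30]
}}

```text
time_s: 5.5
eef_pos: [0.5887, -0.0022, 0.0137]
tool_rot: [-0.0, 0.715, -0.699, 0.0]
ft_force: [-0.9, -0.0, -0.9]
width: 0.353
```

```bash
python3 -c "
from h import *
rows([toolpose(s,0,55,13) for s in (206,212,218,224)])"
```

```text
xyz [ 0.2 -6.8  0.7] twist [-0.  -0.  -0.2]
xyz [  0.2 -12.8   0.7] twist [-0.  -0.  -0.2]
xyz [  0.2 -18.8   0.7] twist [-0.  -0.  -0.2]
xyz [  0.2 -24.8   0.7] twist [-0.  -0.  -0.2]
t 5.5 p [588.6786  -2.2196  13.6559] F [-0.8533 -0.004  -0.9181] w 30.151779729106664
```

Emit:
{"name": "play_rows", "arguments": {
  "twist": [
    [0,0,0],
    [0,0,0],
    [0,0,0],
    [0,0,0],
    [0,0,0]
  ],
  "xyz": [
    [0,-6,0],
    [0,-11,0],
    [0,-16,0],
    [0,-19,0],
    [0,-21,0]
  ],
  "grip": [30,30,30,30,30]
}}

```text
time_s: 6.0
eef_pos: [0.609, -0.0016, 0.0137]
tool_rot: [0.0, 0.715, -0.699, -0.0]
ft_force: [-0.9, -0.8, -0.0]
width: 0.348
```

Emit:
{"name": "play_rows", "arguments": {
  "twist": [
    [0,0,0],
    [0,0,0],
    [0,0,0]
  ],
  "xyz": [
    [0,-1.5,0],
    [0,-3,0],
    [0,-3,0]
  ],
  "grip": [30,30,30]
}}

```text
time_s: 6.3
eef_pos: [0.6119, -0.0015, 0.0137]
tool_rot: [-0.0, 0.715, -0.699, 0.0]
ft_force: [-0.2, -0.1, 0.5]
width: 0.353
```

Not at the stop yet, because there is no contact force. I'll creep forward.

Emit:
{"name": "play_rows", "arguments": {
  "twist": [
    [0,0,0],
    [0,0,0]
  ],
  "xyz": [
    [0,-1.5,0],
    [0,-2,0]
  ],
  "grip": [30,30]
}}

```text
time_s: 6.5
eef_pos: [0.6139, -0.0015, 0.0137]
tool_rot: [-0.0, 0.715, -0.699, 0.0]
ft_force: [-0.0, 0.7, -0.6]
width: 0.351
```

Emit:
{"name": "play_rows", "arguments": {
  "twist": [
    [0,0,0],
    [0,0,0]
  ],
  "xyz": [
    [0,-1,0],
    [0,-2,0]
  ],
  "grip": [30,30]
}}

```text
time_s: 6.7
eef_pos: [0.6158, -0.0015, 0.0137]
tool_rot: [0.0, 0.715, -0.699, 0.0]
ft_force: [-1.1, 0.0, 0.4]
width: 0.35
```

Emit:
{"name": "play_rows", "arguments": {
  "twist": [
    [0,0,0],
    [0,0,0]
  ],
  "xyz": [
    [0,-1,0],
    [0,-2,0]
  ],
  "grip": [30,30]
}}

```text
time_s: 6.9
eef_pos: [0.6169, -0.0014, 0.0135]
tool_rot: [0.001, 0.715, -0.699, -0.001]
ft_force: [-5.0, 0.0, 2.9]
width: 0.346
```

Emit:
{"name": "play_rows", "arguments": {
  "twist": [
    [0,0,0],
    [0,0,0],
    [0,0,0]
  ],
  "xyz": [
    [0,-1,0],
    [0,-1,0],
    [0,-1,0]
  ],
  "grip": [30,30,30]
}}

```text
time_s: 7.2
eef_pos: [0.6169, -0.0015, 0.0133]
tool_rot: [0.001, 0.715, -0.699, -0.001]
ft_force: [-6.5, 0.3, 4.0]
width: 0.354
```

```bash
python3 - <<'E'
from h import *
a=np.hstack([arm.snapshot("wrist")[:,50:450],cv2.resize(arm.snapshot("scene")[110:270,140:350],(400,384))]);cv2.imwrite("pics/w5.png",a)
E
```

```text
(no output)
```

View pics/w5.png

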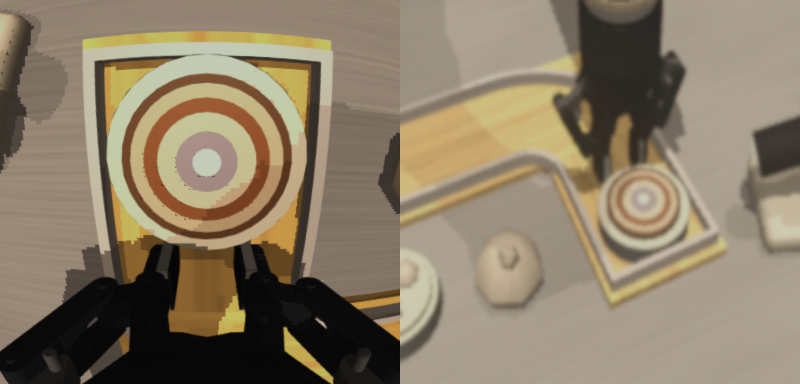

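The dish is flat against the stop: its upper edge at (205,55) meets the stop rail, and the force rises without any further travel. I'll back off along the lane, then lift.

Emit:
{"name": "play_rows", "arguments": {
  "twist": [
    [0,0,0],
    [0,0,0],
    [0,0,0],
    [0,0,0],
    [0,0,0]
  ],
  "xyz": [
    [0,4,0],
    [0,12,0],
    [0,20,-5],
    [0,22,-30],
    [0,22,-70]
  ],
  "grip": [30,30,30,30,30]
}}

```text
time_s: 7.8
eef_pos: [0.5942, -0.002, 0.0826]
tool_rot: [0.002, 0.715, -0.699, -0.002]
ft_force: [0.6, 0.8, 0.4]
width: 0.353
```

Emit:
{"name": "play_rows", "arguments": {
  "twist": [
    [0,0,0],
    [0,0,0],
    [0,0,0],
    [0,0,0],
    [0,0,0]
  ],
  "xyz": [
    [0,40,-30],
    [0,80,-60],
    [0,120,-80],
    [0,140,-80],
    [0,140,-80]
  ],
  "grip": [30,30,30,30,30]
}}

```text
time_s: 8.3
eef_pos: [0.4543, -0.0053, 0.1649]
tool_rot: [-0.001, 0.715, -0.699, 0.0]
ft_force: [0.5, -0.2, -0.0]
width: 0.346
```

```bash
python3 - <<'E'
from h import *
t=arm.snapshot("top");s=arm.snapshot("scene")
print(arm.state()["time_s"],arm.state()["ft_force"])
k=dict(interpolation=cv2.INTER_CUBIC)
cv2.imwrite("pics/end.png",np.hstack([cv2.resize(t[140:310,200:400],(400,340),**k),cv2.resize(s[110:280,100:300],(400,340),**k)]))
E
```

```text
8.4 [ 0.8059  0.0351 -0.2649]
```

View pics/end.png

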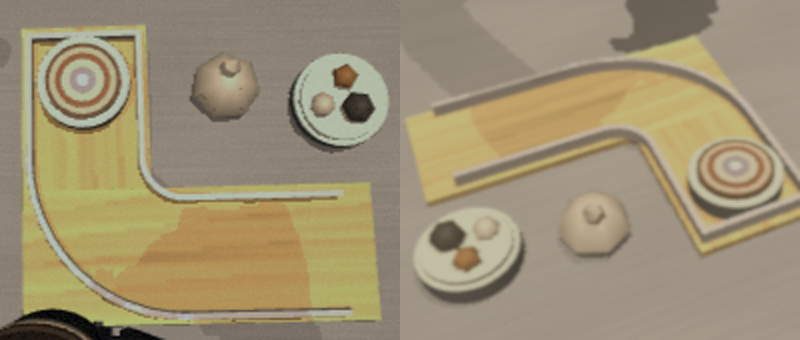

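```bash
python3 - <<'E'
from h import *
p=ray("top",[[(83+.5)/2-.5+200,(79+.5)/2-.5+140]],.035)[0];print(p,(G.T@(p-O))*1000)
E
```

```text
[ 0.6711 -0.0006] [77.4013 94.7246]
```

The dish measures at guide (77, 95). Home is (75, 95), and both the measurement and the guide pose are good to about 2 mm. Contact with the stop was felt, so I'm handing in.

```bash
python3 -c "
from workcell import arm
print(arm.close_job())"
```

```text
the job is handed in; nothing more can be done
None
```

The dish is home against the stop, flat on the board, and the job is handed in at about 8.4 s. I pushed it along the lane and round the bend with the two fingers open 30 mm as a cradle behind it, then backed off and lifted clear.

- **At the stop:** pushing forces were about 1 N along the lane. At the stop the force rose to 6.5 N with no further travel.
- **Final position:** the last top view puts the dish at guide (77, 95) mm, against a nominal home of (75, 95). I put that 2 mm down to error in the guide pose I measured. The felt contact with the stop was about 2 mm off in the same direction.
- **Everything else:** the spare dish and rock look unmoved in the final pictures, though I did not measure them. The tool is clear and touching nothing. No check failed.

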